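Dock the tremolo pedal

TASK

Pick up the loose tremolo pedal from the bench and set it flat and square in the empty dock on the pedal board, turned the same way as the two fixed pedals (knobs towards the same side of the board as theirs). Lower it in rather than dropping it, press it down until both spring clips snap over its mounting plate and it sits fully home, then let go. Leave everything else on the bench where it is.

Things in the scene. Friction and masses are not known exactly. Their poses are not given: they have to be found in the camera images.
- pedal: The loose tremolo pedal: a teal metal box 94 (x) x 44 (y) x 32 mm high on a flat steel mounting plate 100 (x) x 56 (y) x 6 mm thick, which juts out 6 mm on each long side, 3 mm at each end. About 0.35 kg. Origin: centre of the plate's underside; z up. Starts upright on the bench, at any angle up to 65 degrees from its final one. Grip the box's sides (44 mm apart) above the plate.
- pedal_top (a point): Centre of the loose pedal's plain top, at (0, 0, 38) mm in the pedal's frame, axes as the pedal's. The top is free of fittings for x from -24 to +18 mm. Beyond, at x = +34, y = +/-11.5 mm, two round knobs (13 mm across) stand to z = 50 mm, fixed.
- pedal_switch (a point): Top centre of the loose pedal's footswitch (12 mm across, does not move), at (-34, 0, 48) mm in the pedal's frame; axes as the pedal's.
- dock_seat (a point): Centre of the pocket floor of the empty dock, about 26 mm above the bench; z up, x along the pocket (the fixed pedals' footswitch or treadle ends lie to -x, knobs to +x), y across. The pedal is home when its origin is here with axes parallel. The pocket is 103 (x) x 59 mm (y): 1.5 mm of play on every side of the plate.
- dock: The empty grey plastic dock, 144 x 72 mm, fixed on the board; origin: centre of its underside, 4 mm below the pocket floor, axes as dock_seat. Walls only at the four corners (|x| 30 to 52 mm on the long sides, |y| 14 to 29.5 mm at the ends), straight to 16 mm above the floor, then flaring outwards 6 mm up to 23 mm. The middle 60 mm of each long side is open for fingers.
- clip_near (a joint): Sprung clip at the middle of the dock's -x end, a 22 mm wide steel nose: travel outwards in m, 0 when sprung in, about 0.0035 (0.002 to 0.005) while pushed back by the plate's edge, at most 0.008. Spring force 3 N at 0 plus 0.6 N per mm. Over a home plate it reads below about 0.002.
- clip_far (a joint): The same clip at the +x end. A plate lowered in first rests on both clips, underside 12 mm above the floor. A push of 10 to 14 N on the pedal makes them give way, often one end and then the other, each with a drop in resistance; the end goes down to the floor and its clip springs back over the plate. Only when both have gone is it home; then it is rigid.
- frame: Matte black pedal board frame, 170 (x) x 370 (y) mm, top 22 mm above the bench, fixed. Origin: under its centre. It carries a row of three along its y, 115 mm apart: the dock and two fixed pedals, in any order.
- pedal_wide: Fixed grey pedal, 116 x 64 x 34 mm with three knobs (to 46 mm above its underside) at +x and a footswitch at -x. Origin: centre of its underside, on the frame's top. Stays put.
- pedal_treadle: Fixed dark pedal, 124 x 70 mm, treadle at -x, 42 mm high with two knobs at +x. Origin: centre of its underside, on the frame's top. Stays put.
- tweezer: Loose steel tweezer, about 124 mm long (x), 10 mm wide, 8 mm high, lying on the bench. Leave alone.
- slide_tube: Loose brass guitar slide, a tube 25 mm across and 60 mm high standing on the bench between the pedal and the board. Origin: centre of its underside. Leave alone.
- mug: Loose white mug, 80 mm across, 90 mm high. Origin: centre of its underside. Leave alone.
- screwdriver: Loose screwdriver, 160 mm long (x), lying on the bench. Leave alone.
- screw_jar: Loose glass jar, 56 mm across, 55 mm high. Origin: centre of its underside. Leave alone.
Not all that is in view belongs to the job. Of the things that look like the pedal, take the one that is nearest to the robot's base at the start.

How it is judged (in metres and radians):
On the way:
1. the pedal has been lifted clear of the bench (height (world z) of pedal above 0.045 m), for 0.1 s.
At the end, for the whole second after the job is handed in: The pedal rests in the dock's pocket, centred within 3 mm each way, its underside on the floor within 1.7 mm, square within 0.07 rad and flat within 0.03 rad, footswitch to the dock's -x like the fixed pedals, both clips sprung back over the plate (each under 2.6 mm), at rest (x of pedal in the frame of dock_seat between -0.003 and 0.003 m and y of pedal in the frame of dock_seat between -0.003 and 0.003 m and z of pedal in the frame of dock_seat between -0.002 and 0.0017 m and angle between the x axis of pedal and the x axis of dock_seat, either way round below 0.07 rad and angle between the z axis of pedal and the z axis of dock_seat, either way round below 0.03 rad and angle between pedal's own z axis and vertical below 0.5 rad and x of pedal_switch in the frame of dock_seat below -0.02 m and value of joint each of clip_near, clip_far below 0.0026 m and linear speed of pedal below 0.02 m/s); the robot touches nothing.
It fails at once if another thing on the bench was displaced by more than 30 mm (distance of any of tweezer, slide_tube, mug, screwdriver, screw_jar from where it was at the start of the episode above 0.03 m).
It fails at once if the pedal was dropped towards the dock (falling free of the fingers while more than 20 mm above the pocket floor) (linear speed of pedal above 0.35 m/s and not (contact force between the fingers and pedal above 0.05 N) and z of pedal in the frame of dock_seat above 0.02 m).
It also fails if it takes over 51 s, if anything falls off the work surface, if the arm or the gripper's body presses on something with over 40 N, if the wrist force passes 120 N, or if a joint passes its speed limit or range.

ROBOT

A 7-joint arm with a two-finger parallel gripper is mounted at the origin on the work surface. World frame = base frame: x ahead of the robot, y to its left, z up, the work surface at z = 0. Lengths are in m, angles in degrees, forces in N, time in s.
With the tool pointing down it reaches from about 0.425 to 0.875 m from the base axis. Payload 4.7 kg.
Tool frame: the origin (TCP) lies midway between the tips of the shut fingers; the grasp point (between the pads) lies 19 mm behind it; z points along the fingers, y is the line along which they close (so a half turn about z gives the same grasp; the last joint's range is limited). The gripper opens to 87 mm and grips with 3 to 60 N. Pads are 19 mm wide; open, the fingers measure 117 mm over their backs; the gripper's body (75 mm by 190 mm) begins 51 mm behind the grasp point.
Start: joints at [-72.302, 18.392, -4.016, 83.108, 1.295, 78.541, -3.26], TCP at [0.189, 0.622, 0.223] pointing down, gripper open.
Joint ranges: [-163.93, 163.93], [-17.29, 119.83], [-79.2, 71.16], [3.27, 140.29], [-89.18, 269.18], [5.43, 117.66], [-154.24, 154.24]. Speed limits (degrees/s): [147.25, 147.25, 180, 180, 180, 180, 180].

INTERFACE

Orientations are given as [roll, pitch, yaw] about the fixed x, y, z axes, in that order (R = Rz(yaw) Ry(pitch) Rx(roll)).
In Python, from cell import env, viewer, boxes_of, masks_of gives the robot as it stands. The module is installed in compiled form; this text tells all that it offers.
- The arm moves only by the tool apply_moves, never from a script. Its argument "moves" is a list of rows, each a list of 7 numbers: the shift along the tool's x, y, z scaled (see below), then the turn, a rotation vector about the tool's x, y, z scaled (see below), then the opening, from 0 (shut) to 1 (fully open). A call has 1 to 20 rows; each row is the pose to reach, as a shift and turn from the pose commanded when the call began, along the tool's axes at that moment; what a row does not reach only later rows make up. The controller multiplies each number of a shift by 0.2 m and each number of a turn by 1.5 rad. A row lasts 1/10 s, in which the tool goes at most 50 mm and 8.59 degrees, less where a joint would pass 70% of its speed; a pose out of reach is approached as far as the arm can. A call with a number of a shift or a turn outside -1 to 1 is refused whole. A call with a gripper value outside its range is refused whole. The fingers move at their own pace and stop on an object; "grip_force" is the grip in N (left out, the last holds). Time passes only in rows, so rows that repeat a pose let the fingers close. It gives the time, the measured TCP pose, the force, the opening and the grip force at its end, in the units of the state.
- env.get_obs(): the state, without advancing time (a new reading comes with each control period).
- viewer.read_camera(name): name is "side" or "top"; returns the picture (400x640x3 uint8, red, green, blue); there is no depth.
- viewer.get_calibration(name): a dict with "fov_y" (degrees; the focal length in pixels is half the picture's height over the tangent of half this angle, whatever the lens; pixels are square), "cx", "cy" (the principal point, pixels), "position" and "orientation" of the camera in the world. Camera axes: x right, y up, looking along -z (the intrinsics and any distortion apply to the point x, -y, -z); pixel columns grow to the right and rows downward; lengths in m; the calibration is good to about 2 mm. A picture is of the moment at which its call begins. get_calibration takes no time and is no camera call.
- env.sign_off(): hands the job in; it is judged then, once.
Trained networks look in the newest picture that a camera, given by its name, has taken for a name from the list of things; names that differ only in an ending like _2 or _b are one class to them, and where a whole thing is asked for, a point or a joint stands for the part that bears it (a point fixed in the world has none). Each returns a list of dicts, best first, with "conf" (0 to 1); they miss things now and then, are a little off and sometimes report something else, mostly with a low value. They report only what shows in the picture. A call takes as long as a camera call. They do not tell look-alikes from the thing itself.
- boxes_of(camera, target): "location" ([column, row] in pixels, amid what is visible of it).
- masks_of(camera, target): "pixels" (400x640 bool, what is visible of it) and "location" ([column, row] in pixels, amid what is visible of it).
The state is a dict: "time_s": time; "qpos": joint angles; "joint_velocities": joint speeds; "effort": joint torques, N m; "tool_pos": TCP position; "tool_rot": TCP orientation; "force": force on the tool from outside, world axes, zero at the start; "wrist_torque": the same for the moment, N m; "grip_width": finger opening in m; "grasp_force": force on a finger pad.
Only numpy, scipy, OpenCV 4.12 (cv2) and the standard library are available. Lean on these libraries where they do the work, as an engineer would, in place of code of your own. Each camera call takes 0.05 s, during which the arm holds its last target. There are 200 camera calls.

## Working session

There is one attempt and no reset: what is moved stays moved. The work goes in short steps, Python scripts to look and compute and a tool call to move; the robot and the scene stay as the last step left them, time stands still between calls to the robot, and variables do not carry over. Pictures are saved under pics/ and viewed, at most 10 in all, crops included, and the job is handed in when it is done.

Besides the shell and the picture viewer there is one more tool, called after "Call:" in YAML: its name, and indented under it one key for each argument. apply_moves: Moves the arm, as the interface text tells. Shifts and turns lie within -1 to 1; 1 stands for 0.2 m of shift or 1.5 rad of turn. Its arguments: {"type":"object","properties":{"moves":{"type":"array","items":{"type":"array","items":{"type":"number","minimum":-1,"maximum":1}}},"grip_force":{"type":"number"}},"required":["moves"]}

```bash
mkdir -p pics; cat > h.py <<'E'
import numpy as np, cv2
from scipy.spatial.transform import Rotation as R
from cell import env, viewer, boxes_of, masks_of
E
python3 - <<'E'
from h import *
for c in ("top","side"):
    im=viewer.read_camera(c); cv2.imwrite(f"pics/{c}0.png",im[:,:,::-1])
    print(c,viewer.get_calibration(c))
    for n in ("pedal","dock","pedal_wide","pedal_treadle","slide_tube","mug","pedal_switch","pedal_top","dock_seat"):
        try: print(n,[(np.round(d["location"]).tolist(),round(d["conf"],2)) for d in boxes_of(c,n)])
        except Exception as e: print(n,e)
print(env.get_obs())
E
```

```text
top {'fov_y': 45.7917191509922, 'cx': 315.9401472848561, 'cy': 199.02451156476292, 'position': array([0.26526994, 0.00404435, 1.5426372 ]), 'orientation': array([ 11.12024766,  -0.33977476, -88.55934612])}
pedal [([344.0, 155.0], 0.86), ([399.0, 227.0], 0.81), ([380.0, 186.0], 0.79)]
dock [([298.0, 201.0], 0.9)]
pedal_wide [([266.0, 196.0], 0.78)]
pedal_treadle [([228.0, 197.0], 0.84)]
slide_tube []
mug [([164.0, 195.0], 0.88)]
pedal_switch [([342.0, 152.0], 0.79), ([379.0, 185.0], 0.69), ([404.0, 230.0], 0.68)]
pedal_top [([379.0, 182.0], 0.97), ([342.0, 156.0], 0.64), ([401.0, 229.0], 0.56), ([250.0, 199.0], 0.56)]
dock_seat [([300.0, 199.0], 0.9)]
side {'fov_y': 56.72372287573106, 'cx': 319.2117947945021, 'cy': 193.19172040407076, 'position': array([ 0.21752625, -0.83424827,  0.70848241]), 'orientation': array([ 53.73259603,   0.74472943, -23.26599478])}
pedal [([380.0, 200.0], 0.89), ([330.0, 274.0], 0.71), ([372.0, 238.0], 0.61)]
dock [([312.0, 189.0], 0.79)]
pedal_wide [([296.0, 161.0], 0.97)]
pedal_treadle []
slide_tube [([343.0, 211.0], 0.43)]
mug [([271.0, 125.0], 0.9)]
peda
[... 165 characters left out ...]
1.0, 'qpos': array([-72.30097872,  18.39306581,  -4.01851903,  83.10741099,
         1.29640094,  78.54018518,  -3.25837766]), 'joint_velocities': array([ 0.10273926,  0.06325079, -0.03936118,  0.04779569,  0.10991792,
        0.03785403,  0.03672307]), 'effort': array([-2.16402186e-04, -4.91115117e+01, -4.03168425e-01, -3.12775898e+01,
       -6.34663808e-02,  3.37571267e-02, -1.09413824e-05]), 'tool_pos': array([0.18887883, 0.62197934, 0.22257514]), 'tool_rot': array([1.79995442e+02, 3.27371061e-03, 1.63113968e+02]), 'force': array([ 0.54677672, -0.01004671, -0.95484081]), 'wrist_torque': array([ 0.02371842,  0.00413205, -0.01280725]), 'grasp_force': 0.0, 'grip_width': 0.08714046635259567}
```

```bash
python3 -c "
import cv2
a=cv2.imread('pics/top0.png')[110:270,130:450]
cv2.imwrite('pics/a.png',cv2.resize(a,None,fx=2.5,fy=2.5,interpolation=cv2.INTER_CUBIC))
a=cv2.imread('pics/side0.png')[90:310,220:470]
cv2.imwrite('pics/b.png',cv2.resize(a,None,fx=2.7,fy=2.7,interpolation=cv2.INTER_CUBIC))"
```

```text
(no output)
```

View pics/a.png

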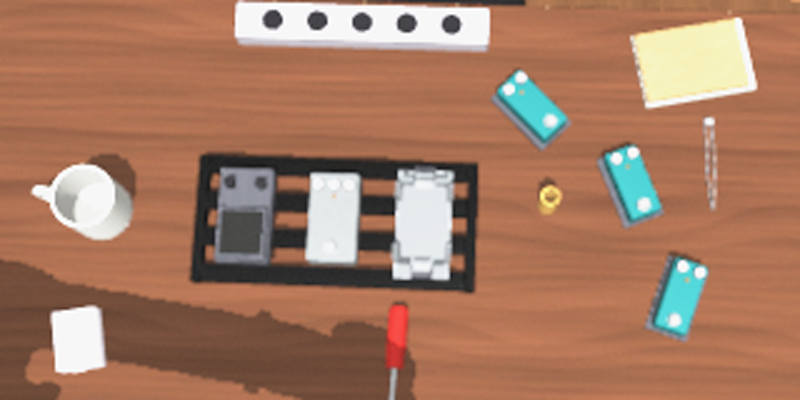

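View pics/b.png

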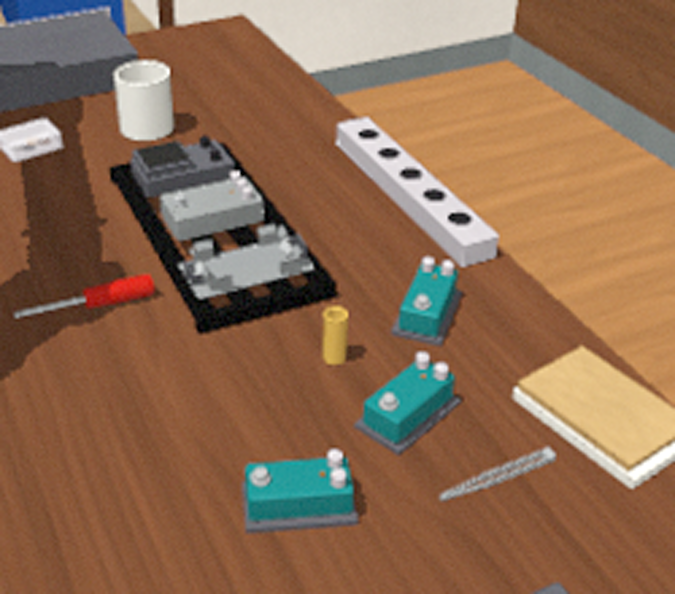

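```bash
cat >> h.py <<'E'
from scipy.optimize import minimize
def proj(c,P,cal={}):
    if c not in cal: cal[c]=viewer.get_calibration(c)
    k=cal[c]; M=R.from_euler('xyz',k['orientation'],degrees=True).as_matrix()
    q=(np.asarray(P)-k['position'])@M; f=200/np.tan(np.radians(k['fov_y']/2))
    return np.c_[k['cx']+f*q[:,0]/-q[:,2], k['cy']-f*q[:,1]/-q[:,2]]
def box(x0,x1,y0,y1,z0,z1): return np.array([[x,y,z] for x in(x0,x1) for y in(y0,y1) for z in(z0,z1)])/1000.
def cyl(x,y,r,z0,z1): 
    t=np.linspace(0,2*np.pi,16,endpoint=False)
    return np.array([[x+r*np.cos(a),y+r*np.sin(a),z] for a in t for z in(z0,z1)])/1000.
PEDAL=[box(-50,50,-28,28,0,6),box(-47,47,-22,22,6,38),cyl(34,11.5,6.5,38,50),cyl(34,-11.5,6.5,38,50),cyl(-34,0,6,38,48)]
BODY=[box(-47,47,-22,22,6,38)]
FRAME=[box(-85,85,-185,185,0,22)]
DOCK=[box(-72,72,-36,36,0,4)]+[box(*sorted((sx*30,sx*56)),*sorted((sy*30,sy*36)),4,27) for sx in(1,-1) for sy in(1,-1)]
WIDE=[box(-58,58,-32,32,0,34)]
S=4
def sil(c,parts,T,win):
    x0,y0,w,h=win; m=np.zeros((h*S,w*S),np.uint8)
    for P in parts:
        p=proj(c,R.from_euler('z',T[3]).apply(P)+T[:3])
        p=(p+0.5-[x0,y0])*S-0.5
        cv2.fillConvexPoly(m,np.round(cv2.convexHull(p.astype(np.float32))*16).astype(np.int32),255,shift=4)
    return cv2.resize(m,(w,h),interpolation=cv2.INTER_AREA)/255.
def fit(masks,parts,T0,fixz=False,yawfix=False):
    data=[]
    for c,m in masks.items():
        ys,xs=np.where(m>0); x0,y0=xs.min()-12,ys.min()-12
        win=(x0,y0,xs.max()-x0+13,ys.max()-y0+13)
        x0=max(x0,0);y0=max(y0,0);win=(x0,y0,min(win[2],640-x0),min(win[3],400-y0))
        data.append((c,m[y0:y0+win[3],x0:x0+win[2]].astype(float),win))
    def T(v): t=np.array([*(np.array(v[:3])*.01),v[3]*.1])+T0; return t
    def cost(v):
        v=np.array(v); 
        if fixz: v[2]=0
        return sum(np.abs(sil(c,parts,T(v),w)-m).sum()/m.sum() for c,m,w in data)
    best=None
    for k in range(3):
        s=np.vstack([np.zeros(4)]+[np.eye(4)[i]*(1,.6,.3)[k] for i in range(4)])
        if best is not None: s=s+best.x
        best=minimize(cost,s[0],method='Nelder-Mead',options=dict(initial_simplex=s,maxiter=300,xatol=.005,fatol=1e-4))
    v=best.x.copy()
    if fixz: v[2]=0
    return T(v),best.fun,[np.abs(sil(c,parts,T(v),w)-m).sum()/m.sum() for c,m,w in data]
def ray(c,uv,z):
    k=viewer.get_calibration(c); M=R.from_euler('xyz',k['orientation'],degrees=True).as_matrix(); f=200/np.tan(np.radians(k['fov_y']/2))
    d=M@np.array([(uv[0]-k['cx'])/f,-(uv[1]-k['cy'])/f,-1]); return k['position']+d*(z-k['position'][2])/d[2]
def msk(c,n,near=None):
    L=masks_of(c,n)
    if not L: return None
    if near is not None: L=sorted(L,key=lambda d:np.hypot(*(np.array(d['location'])-near)))
    return L[0]['pixels'],L[0]['location'],L[0]['conf']
def show(c,im,items,fn,crop,sc=3):
    x0,y0,x1,y1=crop; a=cv2.resize(im[y0:y1,x0:x1,::-1],None,fx=sc,fy=sc,interpolation=cv2.INTER_CUBIC)
    for parts,T in items:
        for P in parts:
            p=(proj(c,R.from_euler('z',T[3]).apply(P)+T[:3])+.5-[x0,y0])*sc-.5
            cv2.polylines(a,[cv2.convexHull(p.astype(np.float32)).astype(np.int32)],1,(0,0,255),1)
    cv2.imwrite(fn,a)
E
python3 - <<'E'
from h import *
it=viewer.read_camera("top");iss=viewer.read_camera("side")
np.savez('im.npz',t=it,s=iss)
for uv in ([344,155],[399,227],[380,186]):
    p=ray("top",uv,.03);print("cand",uv,p.round(3),np.hypot(*p[:2]).round(3))
mt=msk("top","pedal",[399,227]); 
# side location of candidate nearest base
p=ray("top",[399,227],.03); uvs=proj("side",[p])[0]; print(uvs)
ms=msk("side","pedal",uvs); print(mt[1:],ms[1:],mt[0].sum(),ms[0].sum())
T,f,e=fit({"top":mt[0],"side":ms[0]},PEDAL,np.array([*p[:2],0,np.radians(-20)])); print("pedal",T.round(4),np.degrees(T[3]),f,e)
res=dict(pedal=T)
for n,parts,uv,z in (("frame",FRAME,[264,196],0),("dock",DOCK,[299,199],.022),("pedal_wide",WIDE,[266,196],.022)):
    a=msk("top",n); b=msk("side",n); print(n,a and a[1:],b and b[1:],a and a[0].sum(),b and b[0].sum())
    for mm in ({"top":a,"side":b},):
        mm={k:v[0] for k,v in mm.items() if v is not None}
        if n=="frame": mm={k:cv2.morphologyEx(v.astype(np.uint8),cv2.MORPH_CLOSE,np.ones((25,25))) for k,v in mm.items()}
        if not mm: continue
        p=ray("top",uv,z+.01); T,f,e=fit(mm,parts,np.array([*p[:2],z,0.])); print(n,T.round(4),np.degrees(T[3]),f,e); res[n]=T
np.savez('res.npz',**res)
show("top",it,[(PEDAL,res['pedal'])]+[(q,res[k]) for k,q in (("frame",FRAME),("dock",DOCK),("pedal_wide",WIDE)) if k in res],"pics/c.png",(195,140,455,290))
show("side",iss,[(PEDAL,res['pedal'])]+[(q,res[k]) for k,q in (("frame",FRAME),("dock",DOCK),("pedal_wide",WIDE)) if k in res],"pics/d.png",(250,130,450,310),3)
E
```

```text
cand [344, 155] [ 0.714 -0.087  0.03 ] 0.719
cand [399, 227] [ 0.478 -0.267  0.03 ] 0.548
cand [380, 186] [ 0.612 -0.206  0.03 ] 0.646
[329.08579078 266.06165058]
([400.7, 226.3], 0.76) ([329.4, 273.2], 0.56) 559 1074
pedal [ 4.769e-01 -2.750e-01  3.000e-04 -3.371e-01] -19.311686508067872 0.16049733192164545 [np.float64(0.10067697919955103), np.float64(0.059820352722094426)]
frame ([248.0, 200.8], 0.95) ([310.1, 195.2], 0.81) 2382 1137
frame [ 0.5642  0.1748 -0.0016 -0.0087] -0.49829111791100955 0.572265597199087 [np.float64(0.03267433136646592), np.float64(0.5395912658326211)]
dock ([297.4, 201.7], 0.61) ([310.2, 187.8], 0.57) 996 750
dock [ 0.5631  0.0591  0.0238 -0.0172] -0.9867591674840781 0.1848984959445626 [np.float64(0.07200960705567368), np.float64(0.1128888888888889)]
pedal_wide ([262.8, 199.4], 0.94) ([295.9, 163.3], 0.75) 733 655
pedal_wide [ 0.5634  0.1749  0.0221 -0.0073] -0.4206265482295221 0.18414546514897473 [np.float64(0.10538480057780275), np.float64(0.07876066457117199)]
```

View pics/c.png

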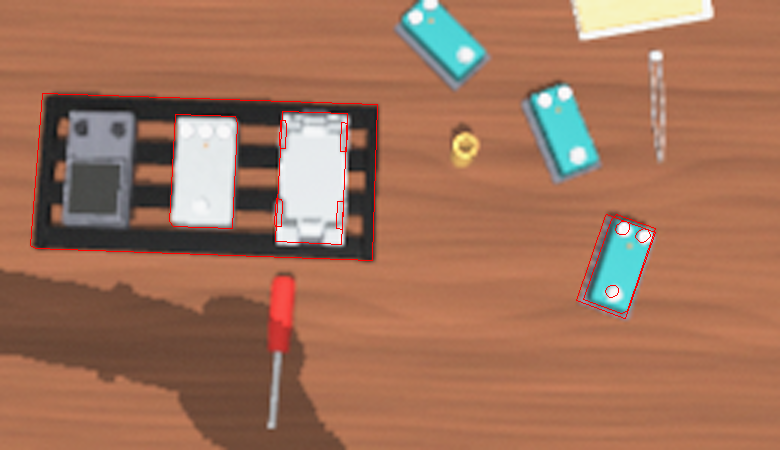

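View pics/d.png

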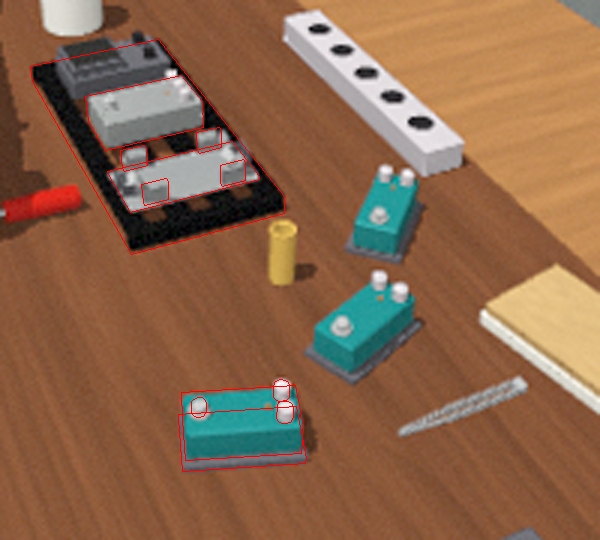

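The frame, dock and pedal_wide fits agree: the dock is at about (0.563, 0.0597) with yaw about -0.5°. The nearest pedal is at (0.477, -0.275) with yaw -19.3°. In the pictures the fit outlines sit on their objects, and the pedal's knobs and switch are matched. Next I'll work out the moves.

```bash
cat >> h.py <<'E'
def go(pos,yaw,o=None):
    o=o or env.get_obs(); A=R.from_euler('xyz',o['tool_rot'],degrees=True); B=R.from_euler('xyz',[180,0,yaw],degrees=True)
    print((A.inv().apply(np.array(pos)-o['tool_pos'])/.2).round(4),((A.inv()*B).as_rotvec()/1.5).round(4))
    o=dict(o); o['tool_pos']=np.array(pos);o['tool_rot']=np.array([180,0,yaw]); return o
E
python3 - <<'E'
from h import *
o=None
for w in ([.35,.5,.22],[.48,.33,.22],[.56,.15,.22],[.56,-.03,.2],[.52,-.19,.18]): o=go(w,163.1,o)
go([.477,-.275,.12],160.7,o)
E
```

```text
[-0.948  -0.3496  0.0129] [0.0001 0.     0.0001]
[-0.869  -0.6243 -0.    ] [0. 0. 0.]
[-0.6444 -0.7449 -0.    ] [0. 0. 0.]
[-0.2616 -0.8611  0.1   ] [0. 0. 0.]
[-0.0412 -0.8236  0.1   ] [0. 0. 0.]
[ 0.0822 -0.4691  0.3   ] [ 0.     -0.      0.0279]
```

Call:
apply_moves:
  moves:
    - [-0.16,-0.06,0,0,0,0,1]
    - [-0.32,-0.12,0,0,0,0,1]
    - [-0.48,-0.18,0,0,0,0,1]
    - [-0.63,-0.23,0,0,0,0,1]
    - [-0.79,-0.29,0,0,0,0,1]
    - [-0.95,-0.35,0,0,0,0,1]

```text
time_s: 2.1
tool_pos: [0.3513, 0.499, 0.2228]
tool_rot: [180.0, 0.0, 163.1]
force: [0.2, -0.1, 0.1]
grip_width: 0.0868
grasp_force: 0.0
```

Call:
apply_moves:
  moves:
    - [-0.14,-0.1,0,0,0,0,1]
    - [-0.29,-0.21,0,0,0,0,1]
    - [-0.43,-0.31,0,0,0,0,1]
    - [-0.58,-0.42,0,0,0,0,1]
    - [-0.72,-0.52,0,0,0,0,1]
    - [-0.87,-0.62,0,0,0,0,1]

```text
time_s: 2.7
tool_pos: [0.4814, 0.3296, 0.2228]
tool_rot: [180.0, 0.0, 163.1]
force: [0.1, 0.1, 0.4]
grip_width: 0.0871
grasp_force: 0.0
```

Call:
apply_moves:
  moves:
    - [-0.11,-0.12,0,0,0,0,1]
    - [-0.22,-0.25,0,0,0,0,1]
    - [-0.32,-0.37,0,0,0,0,1]
    - [-0.43,-0.5,0,0,0,0,1]
    - [-0.54,-0.62,0,0,0,0,1]
    - [-0.64,-0.74,0,0,0,0,1]

```text
time_s: 3.3
tool_pos: [0.5609, 0.1504, 0.2228]
tool_rot: [180.0, 0.0, 163.1]
force: [-0.1, 0.5, 0.7]
grip_width: 0.0872
grasp_force: 0.0
```

Call:
apply_moves:
  moves:
    - [-0.04,-0.14,0,0,0,0,1]
    - [-0.09,-0.29,0.03,0,0,0,1]
    - [-0.13,-0.43,0.05,0,0,0,1]
    - [-0.17,-0.57,0.07,0,0,0,1]
    - [-0.22,-0.72,0.08,0,0,0,1]
    - [-0.26,-0.86,0.1,0,0,0,1]

```text
time_s: 3.9
tool_pos: [0.5602, -0.0294, 0.2029]
tool_rot: [180.0, 0.1, 163.1]
force: [1.4, 0.3, -0.1]
grip_width: 0.0874
grasp_force: 0.0
```

Call:
apply_moves:
  moves:
    - [-0.01,-0.14,0,0,0,0,1]
    - [-0.01,-0.28,0.02,0,0,0,1]
    - [-0.02,-0.42,0.04,0,0,0,1]
    - [-0.03,-0.56,0.06,0,0,0,1]
    - [-0.03,-0.7,0.08,0,0,0,1]
    - [-0.04,-0.82,0.1,0,0,0,1]
    - [-0.04,-0.82,0.1,0,0,0,1]

```text
time_s: 4.6
tool_pos: [0.5183, -0.1916, 0.1824]
tool_rot: [-179.9, -0.0, 162.7]
force: [0.1, -0.7, -0.2]
grip_width: 0.0871
grasp_force: 0.0
```

```bash
python3 - <<'E'
from h import *
o=env.get_obs(); print(o['time_s'],o['tool_pos'],o['tool_rot'],o['qpos'].round(1),o['force'])
o=go([.477,-.275,.09],160.7)
go([.477,-.275,.011],160.7,o)
E
```

```text
4.6 [ 0.51833943 -0.19155581  0.18242528] [-1.79892893e+02 -4.74802787e-03  1.62744483e+02] [-11.5   8.3  31.9 101.4  -4.5  71.6  94.3] [ 0.07482208 -0.65051248 -0.1681186 ]
[ 0.0736 -0.4589  0.463 ] [-0.0012 -0.      0.0238]
[ 0.    -0.     0.395] [0. 0. 0.]
```

Call:
apply_moves:
  moves:
    - [0.02,-0.15,0.12,0,0,0.012,1]
    - [0.05,-0.3,0.25,0,0,0.024,1]
    - [0.07,-0.46,0.37,0,0,0.024,1]
    - [0.074,-0.46,0.463,0,0,0.024,1]
    - [0.074,-0.46,0.463,0,0,0.024,1]
    - [0.074,-0.46,0.463,0,0,0.024,1]

```text
time_s: 5.2
tool_pos: [0.4801, -0.2697, 0.0903]
tool_rot: [180.0, 0.0, 161.1]
force: [-0.2, 0.2, -0.0]
grip_width: 0.087
grasp_force: 0.0
```

```bash
python3 - <<'E'
from h import *
o=env.get_obs(); print(o['time_s'],o['tool_pos'],o['tool_rot'],o['qpos'].round(1),o['force'])
go([.477,-.275,.012],160.7)
im=viewer.read_camera("side")
r=np.load('res.npz'); show("side",im,[(PEDAL,r['pedal'])],"pics/e.png",(270,180,430,320),4)
E
```

```text
5.2 [ 0.48008488 -0.26971657  0.09029802] [1.79960142e+02 3.87559833e-03 1.61138296e+02] [ -4.1  13.9  34.8 107.5  -9.   61.3 105.4] [-0.21722611  0.21220763 -0.04604284]
[ 0.0061 -0.0303  0.3915] [0.0005 0.     0.0051]
```

View pics/e.png

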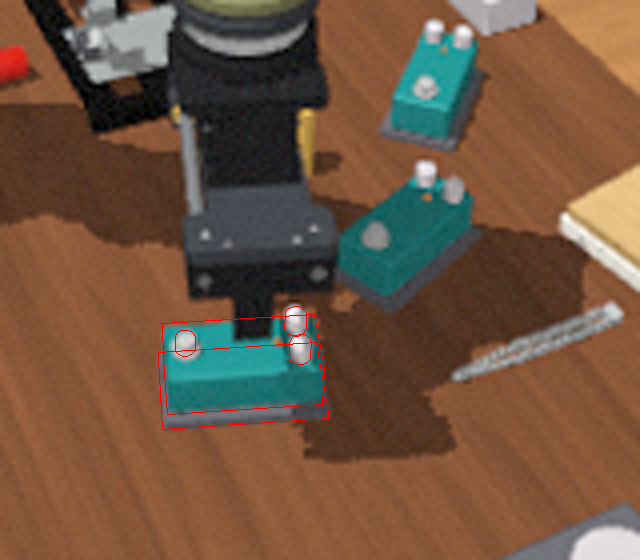

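Call:
apply_moves:
  moves:
    - [0.006,-0.03,0.1,0,0,0.005,1]
    - [0.006,-0.03,0.18,0,0,0.005,1]
    - [0.006,-0.03,0.26,0,0,0.005,1]
    - [0.006,-0.03,0.33,0,0,0.005,1]
    - [0.006,-0.03,0.385,0,0,0.005,1]
    - [0.006,-0.03,0.385,0,0,0.005,1]
    - [0.006,-0.03,0.385,0,0,0.005,1]

```text
time_s: 5.95
tool_pos: [0.4766, -0.2762, 0.0133]
tool_rot: [-180.0, 0.0, 160.6]
force: [0.9, 0.5, 0.5]
grip_width: 0.0874
grasp_force: 0.0
```

Call:
apply_moves:
  moves:
    - [0,0,0,0,0,0,0.3]
    - [0,0,0,0,0,0,0.3]
    - [0,0,0,0,0,0,0.3]
    - [0,0,0,0,0,0,0.3]
    - [0,0,0,0,0,0,0.3]
    - [0,0,0,0,0,0,0.3]
    - [0,0,0,0,0,0,0.3]
  grip_force: 45

```text
time_s: 6.65
tool_pos: [0.4761, -0.2761, 0.013]
tool_rot: [180.0, 0.0, 160.6]
force: [-0.2, 0.1, 0.5]
grip_width: 0.0439
grasp_force: 44.9
```

Call:
apply_moves:
  moves:
    - [0,0,-0.04,0,0,0,0.3]
    - [0,0,-0.1,0,0,0,0.3]
    - [0,0,-0.2,0,0,0,0.3]
    - [0,0,-0.35,0,0,0,0.3]
    - [0,0,-0.5,0,0,0,0.3]
    - [0,0,-0.65,0,0,0,0.3]
    - [0,0,-0.75,0,0,0,0.3]
    - [0,0,-0.75,0,0,0,0.3]

```text
time_s: 7.45
tool_pos: [0.4778, -0.2774, 0.1666]
tool_rot: [180.0, 0.4, 160.6]
force: [-0.8, -0.6, -4.6]
grip_width: 0.0436
grasp_force: 44.9
```

```bash
python3 - <<'E'
from h import *
o=env.get_obs(); print(o['time_s'],o['tool_pos'],o['tool_rot'],o['qpos'].round(1),o['force'])
o=go([.53,-.11,.16],170)
go([.563,.0597,.16],179.5,o)
E
```

```text
7.45 [ 0.47784751 -0.27742966  0.16664934] [179.98153365   0.3816246  160.59955648] [ -5.3   9.1  36.1 102.9  -5.8  69.4 103.1] [-0.76921169 -0.62934067 -4.58344385]
[0.0323 0.8762 0.0333] [-1.000e-04  4.400e-03 -1.094e-01]
[-0.0152  0.8643  0.    ] [ 0.      0.     -0.1105]
```

Call:
apply_moves:
  moves:
    - [0.0,0.09,0,0,0,-0.015,0.3]
    - [0.01,0.2,0.01,0,0,-0.03,0.3]
    - [0.01,0.35,0.01,0,0,-0.045,0.3]
    - [0.02,0.5,0.02,0,0,-0.06,0.3]
    - [0.02,0.63,0.03,0,0,-0.08,0.3]
    - [0.03,0.76,0.03,0,0,-0.1,0.3]
    - [0.03,0.88,0.03,0,0.004,-0.11,0.3]

```text
time_s: 8.15
tool_pos: [0.5288, -0.1054, 0.1563]
tool_rot: [180.0, -0.4, 170.2]
force: [0.6, -0.2, -4.2]
grip_width: 0.0438
grasp_force: 44.9
```

Call:
apply_moves:
  moves:
    - [0,0.13,0,0,0,-0.02,0.3]
    - [-0.01,0.27,0,0,0,-0.04,0.3]
    - [-0.01,0.42,0,0,0,-0.06,0.3]
    - [-0.01,0.56,0,0,0,-0.08,0.3]
    - [-0.01,0.7,0,0,0,-0.1,0.3]
    - [-0.015,0.8,0,0,0,-0.11,0.3]
    - [-0.015,0.864,0,0,0,-0.11,0.3]
    - [-0.015,0.864,0,0,0,-0.11,0.3]
    - [-0.015,0.864,0,0,0,-0.11,0.3]

```text
time_s: 9.05
tool_pos: [0.5616, 0.0601, 0.1569]
tool_rot: [180.0, -0.4, 179.5]
force: [-0.3, -1.5, -3.9]
grip_width: 0.0437
grasp_force: 44.9
```

```bash
python3 - <<'E'
from h import *
o=env.get_obs(); print(o['time_s'],o['tool_pos'],o['tool_rot'],o['force'])
go([.563,.0597,.12],179.5)
E
```

```text
9.05 [0.56155891 0.06011578 0.15689517] [179.99643714  -0.35681248 179.4542073 ] [-0.30238055 -1.52783877 -3.94640919]
[-0.0084 -0.002   0.1844] [ 0.     -0.0042 -0.0005]
```

Call:
apply_moves:
  moves:
    - [-0.008,-0.002,0.06,0,-0.004,0,0.3]
    - [-0.008,-0.002,0.12,0,-0.004,0,0.3]
    - [-0.008,-0.002,0.18,0,-0.004,0,0.3]
    - [-0.008,-0.002,0.235,0,-0.004,0,0.3]
    - [-0.008,-0.002,0.235,0,-0.004,0,0.3]
    - [-0.008,-0.002,0.235,0,-0.004,0,0.3]

```text
time_s: 9.65
tool_pos: [0.5627, 0.0611, 0.1096]
tool_rot: [179.9, -0.0, 179.5]
force: [-0.0, 1.2, -3.6]
grip_width: 0.0439
grasp_force: 44.9
```

```bash
python3 - <<'E'
from h import *
o=env.get_obs(); print(o['time_s'],o['tool_pos'],o['tool_rot'],o['force'])
t=o['tool_pos']; T=np.array([t[0],t[1],t[2]-.0133,np.radians(o['tool_rot'][2]-180)])
im=viewer.read_camera("side"); it=viewer.read_camera("top")
for c in ("side","top"):
    for d in boxes_of(c,"pedal_switch")[:4]: print(c,np.round(d['location'],1),round(d['conf'],2))
    print(proj(c,[T[:3]+R.from_euler('z',T[3]).apply([-.034,0,.048]),T[:3]]).round(1))
D=[.5631,.0597,.022,-.009]
ms=msk("side","pedal",proj("side",[T[:3]+[0,0,.02]])[0]); mt=msk("top","pedal",proj("top",[T[:3]+[0,0,.02]])[0]); print(ms[1:],mt[1:])
np.savez('m.npz',s=ms[0],t=mt[0])
show("side",im,[(PEDAL,T),(DOCK,D)],"pics/f.png",(250,130,400,240),5)
show("top",it,[(PEDAL,T),(DOCK,D)],"pics/g.png",(260,150,350,240),6)
a=np.vstack([cv2.resize(cv2.imread("pics/f.png"),(660,484)),]); 
E
```

```text
9.65 [0.56269677 0.06107364 0.10956299] [ 1.79929258e+02 -3.69291457e-02  1.79515902e+02] [-0.04092345  1.17069824 -3.56520653]
side [379.8 203. ] 0.88
side [304.  168.1] 0.85
[[298.8 158.1]
 [309.9 169.3]]
top [380.7 182.5] 0.85
top [343.6 152.3] 0.68
[[296.3 202.3]
 [297.3 194.5]]
([305.0, 166.9], 0.61) ([343.7, 156.7], 0.82)
```

View pics/f.png

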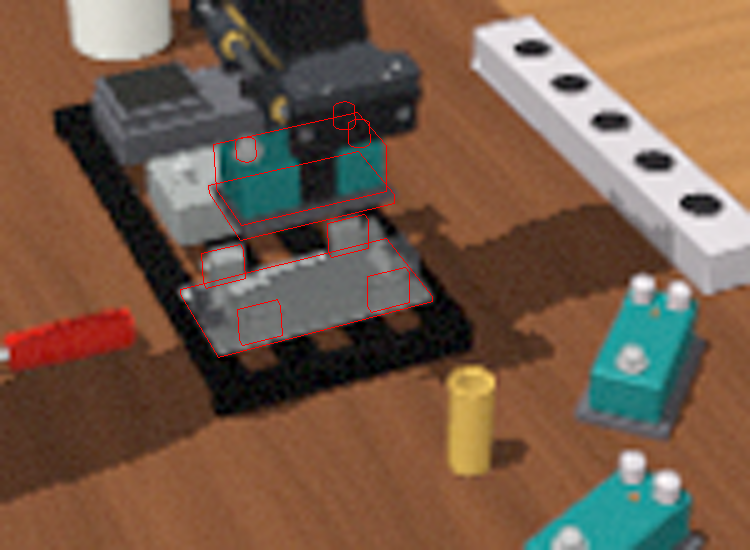

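View pics/g.png

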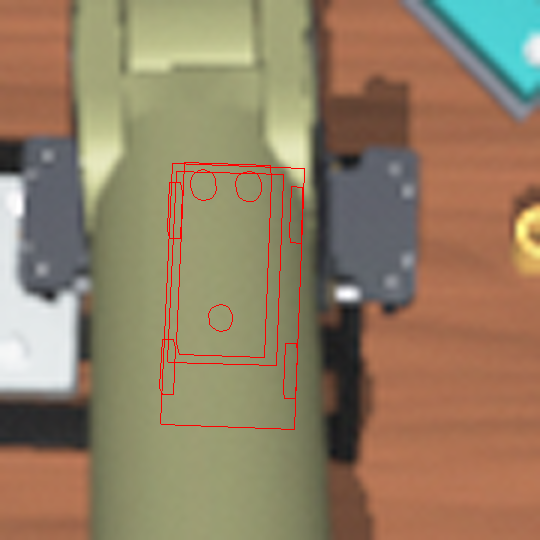

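```bash
python3 - <<'E'
from h import *
im=viewer.read_camera("side").astype(np.float32)
o=env.get_obs(); t=o['tool_pos']; yaw=np.radians(o['tool_rot'][2]-180)
print(t)
x0,y0,w,h=280,140,60,50
c=im[y0:y0+h,x0:x0+w]
s=(c[...,1]+c[...,2])/2-c[...,0]        # teal-ness
print(np.percentile(s,[5,50,90,98]))
rows=np.arange(h)[:,None]+y0; cols=np.arange(w)[None]+x0
W=(((cols>=288)&(cols<=308)&(rows>=160)&(rows<=184))|((cols>=318)&(cols<=332)&(rows>=161)&(rows<=176))).astype(float)
def cost(v):
    m=sil("side",BODY,np.array([t[0]+v[0]/1e3,t[1]+v[1]/1e3,t[2]-.0133,yaw]),(x0,y0,w,h))
    # linear fit brightness-free: soft teal fraction
    return (W*(m-np.clip(s/70,0,1))**2).sum()
r=minimize(cost,[0,0],method='Nelder-Mead',options=dict(initial_simplex=[[0,0],[4,0],[0,4]]));print(r.x,r.fun,cost([0,0]))
for k in np.arange(-5,6): print(k,round(cost([k,0]),2),round(cost([0,k]),2))
E
```

```text
[0.56325788 0.06132832 0.11052249]
[-65.5    2.    30.05  78.5 ]
[3.453125 7.28125 ] 16.09240223318318 44.701462434344336
-5 68.46 65.14
-4 63.15 61.56
-3 57.64 58.4
-2 53.06 51.62
-1 48.05 50.79
0 44.7 44.7
1 45.55 41.61
2 40.87 38.86
3 39.2 35.11
4 41.16 31.74
5 44.85 29.85
```

```bash
python3 - <<'E'
from h import *
ims=np.mean([viewer.read_camera("side").astype(np.float32) for _ in range(3)],0)
o=env.get_obs(); t=o['tool_pos']; yaw=np.radians(o['tool_rot'][2]-180)
np.save('s3.npy',ims); print(o['time_s'],t)
s=(ims[...,1]+ims[...,2])/2-ims[...,0]
rel=s/(ims.sum(2)+20)
print("cols300",[(r,int(s[r,300]),[int(v) for v in ims[r,300]]) for r in range(160,182)])
print("row168",[(c,int(s[168,c])) for c in range(286,334)])
T=np.array([t[0],t[1],t[2]-.0133,yaw])
P=np.array([[-47,-22,6],[47,-22,6],[-47,-22,38],[47,-22,38],[-47,22,38],[-50,-28,0],[50,-28,0],[-50,-28,6],[50,-28,6]])/1e3
print(proj("side",R.from_euler('z',yaw).apply(P)+T[:3]).round(1))
E
```

```text
10.15 [0.56303277 0.0612113  0.11021611]
cols300 [(160, 0, [143, 143, 143]), (161, 3, [131, 136, 135]), (162, 49, [59, 109, 108]), (163, 73, [23, 97, 96]), (164, 78, [23, 102, 101]), (165, 75, [31, 107, 107]), (166, 76, [30, 107, 105]), (167, 78, [24, 102, 102]), (168, 75, [26, 103, 101]), (169, 74, [30, 104, 104]), (170, 73, [29, 103, 102]), (171, 74, [31, 105, 104]), (172, 65, [31, 98, 96]), (173, 18, [54, 72, 73]), (174, 0, [71, 67, 74]), (175, 4, [72, 73, 79]), (176, -7, [80, 71, 73]), (177, -40, [87, 54, 40]), (178, -39, [82, 49, 36]), (179, -23, [53, 36, 22]), (180, -10, [31, 21, 19]), (181, -1, [15, 14, 14])]
row168 [(286, 2), (287, 2), (288, 4), (289, 1), (290, 3), (291, 3), (292, 1), (293, 1), (294, 3), (295, 31), (296, 67), (297, 61), (298, 68), (299, 77), (300, 75), (301, 72), (302, 77), (303, 73), (304, 76), (305, 73), (306, 76), (307, 74), (308, 77), (309, 64), (310, 13), (311, -2), (312, 0), (313, -2), (314, 0), (315, -1), (316, 0), (317, 29), (318, 58), (319, 43), (320, 23), (321, 10), (322, 0), (323, -3), (324, -2), (325, 1), (326, 3), (327, 4), (328, -4), (329, -37), (330, -63), (331, -63), (332, -64), (333, -64)]
[[297.9 174.5]
 [326.9 167.6]
 [297.4 165.3]
 [326.9 158.5]
 [292.4 158.2]
 [297.8 177.4]
 [328.6 170. ]
 [297.7 175.7]
 [328.6 168.3]]
```

```bash
python3 - <<'E'
from h import *
d=np.load('im.npz'); r=np.load('res.npz'); S_={'top':d['t'],'side':d['s']}
Tp=r['pedal']; 
def blob(m,uv):
    n,l,st,ce=cv2.connectedComponentsWithStats(m.astype(np.uint8)); i=1+np.argmin(np.hypot(*(ce[1:]-uv).T)); return l==i
for c,im in S_.items():
    f=im.astype(float); s=(f[...,1]+f[...,2])/2-f[...,0]
    uv=proj(c,[Tp[:3]+[0,0,.03]])[0]
    m=blob(s>30,uv); m=cv2.morphologyEx(m.astype(np.uint8),cv2.MORPH_CLOSE,np.ones((7,7)))
    T0=np.array([Tp[0],Tp[1],0,Tp[3]])
    print(c,'pedal body',*[(a.round(4),round(b,3)) for a,b,_ in [fit({c:m},BODY,T0,fixz=True)]])
    # frame + contents: not brown
    g=f[...,0]-f[...,2]; dark=(f.sum(2)<110)|(np.abs(g)<22)
    uv=proj(c,[[.563,.175,.022]])[0]
    fr=sil(c,FRAME,np.array([.5635,.1748,0,-.009]),(0,0,640,400)); m=dark&(cv2.dilate(fr,np.ones((9,9)))>0)
    m=cv2.morphologyEx(cv2.morphologyEx(m.astype(np.uint8),cv2.MORPH_OPEN,np.ones((3,3))),cv2.MORPH_CLOSE,np.ones((17,17)))
    FA=FRAME+[p+[0,.0,.022] for p in (WIDE[0],)]+[box(-62,62,80,150,22,60)]
    print(c,'frame',m.sum(),*[(a.round(4),round(b,3)) for a,b,_ in [fit({c:m},FRAME if c=='top' else FA,np.array([.5635,.1748,0,-.009]),fixz=True)]])
    m=msk  # dock: bright grey within frame area
    uv=proj(c,[[.563,.0597,.026]])[0]
    bright=(f.min(2)>95)&(np.abs(g)<30); m=blob(bright,uv)
    m=cv2.morphologyEx(m.astype(np.uint8),cv2.MORPH_CLOSE,np.ones((5,5)))
    print(c,'dock',m.sum(),*[(a.round(4),round(b,3)) for a,b,_ in [fit({c:m},DOCK,np.array([.5631,.0597,.022,-.009]),fixz=True)]])
E
```

```text
top pedal body (array([ 0.4746, -0.277 ,  0.    , -0.3184]), np.float64(0.086))
top frame 5620 (array([ 0.5649,  0.1726,  0.    , -0.0152]), np.float64(0.051))
top dock 1029 (array([ 0.562 ,  0.0581,  0.022 , -0.0082]), np.float64(0.057))
side pedal body (array([ 0.4776, -0.2739,  0.    , -0.3456]), np.float64(0.1))
side frame 3363 (array([ 0.5659,  0.1781,  0.    , -0.0168]), np.float64(0.068))
side dock 757 (array([ 0.5638,  0.0627,  0.022 , -0.0067]), np.float64(0.074))
```

```bash
python3 - <<'E'
from h import *
go([.562,.0575,.071],179.45)
E
```

```text
[ 0.0051 -0.0189  0.196 ] [0.0011 0.0004 0.0009]
```

Call:
apply_moves:
  moves:
    - [0.005,-0.019,0.05,0.001,0,0,0.3]
    - [0.005,-0.019,0.1,0.001,0,0,0.3]
    - [0.005,-0.019,0.15,0.001,0,0,0.3]
    - [0.005,-0.019,0.196,0.001,0,0,0.3]
    - [0.005,-0.019,0.196,0.001,0,0,0.3]
    - [0.005,-0.019,0.196,0.001,0,0,0.3]

```text
time_s: 10.75
tool_pos: [0.5617, 0.0575, 0.0704]
tool_rot: [-180.0, -0.0, 179.5]
force: [-0.6, 0.4, -3.1]
grip_width: 0.0441
grasp_force: 44.9
```

```bash
python3 - <<'E'
from h import *
ims=np.mean([viewer.read_camera("side").astype(np.float32) for _ in range(4)],0)
o=env.get_obs(); t=o['tool_pos']; yaw=np.radians(o['tool_rot'][2]-180)
print(o['time_s'],t,o['tool_rot'],o['force'])
np.save('s4.npy',ims)
T=np.array([t[0],t[1],t[2]-.0133,yaw])
show("side",np.clip(ims,0,255).astype(np.uint8),[(PEDAL,T+[.0015,.005,0,0]),(DOCK,[.5638,.0627,.022,-.009])],"pics/i.png",(265,145,365,215),8)
E
```

```text
10.95 [0.56243873 0.05755965 0.07138599] [1.79984629e+02 7.68526307e-02 1.79528482e+02] [ 0.11392288  0.21654772 -3.73395911]
```

View pics/i.png

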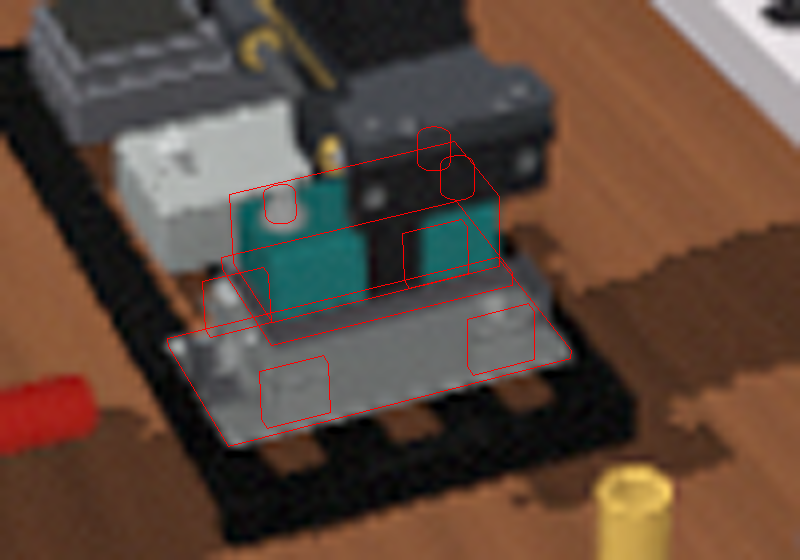

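Call:
apply_moves:
  moves:
    - [-0.001,0.007,0.02,0,0,0,0.3]
    - [-0.001,0.007,0.04,0,0,0,0.3]
    - [-0.001,0.007,0.05,0,0,0,0.3]
    - [-0.001,0.007,0.05,0,0,0,0.3]
    - [-0.001,0.007,0.05,0,0,0,0.3]

```text
time_s: 11.45
tool_pos: [0.5621, 0.0588, 0.0607]
tool_rot: [-180.0, 0.0, 179.5]
force: [0.5, 0.6, -5.6]
grip_width: 0.044
grasp_force: 44.9
```

Call:
apply_moves:
  moves:
    - [0,0,0.01,0,0,0,0.3]
    - [0,0,0.02,0,0,0,0.3]
    - [0,0,0.02,0,0,0,0.3]
    - [0,0,0.02,0,0,0,0.3]

```text
time_s: 11.85
tool_pos: [0.5621, 0.0589, 0.0567]
tool_rot: [-180.0, 0.0, 179.5]
force: [0.6, 0.1, -2.8]
grip_width: 0.0438
grasp_force: 44.9
```

Call:
apply_moves:
  moves:
    - [0,0,0.005,0,0,0,0.3]
    - [0,0,0.01,0,0,0,0.3]
    - [0,0,0.01,0,0,0,0.3]
    - [0,0,0.01,0,0,0,0.3]

```text
time_s: 12.25
tool_pos: [0.5621, 0.0589, 0.0548]
tool_rot: [180.0, 0.0, 179.5]
force: [0.3, 0.6, -4.0]
grip_width: 0.0438
grasp_force: 44.9
```

Call:
apply_moves:
  moves:
    - [0,0,0.005,0,0,0,0.3]
    - [0,0,0.01,0,0,0,0.3]
    - [0,0,0.01,0,0,0,0.3]
    - [0,0,0.01,0,0,0,0.3]

```text
time_s: 12.65
tool_pos: [0.5621, 0.0589, 0.0528]
tool_rot: [-180.0, 0.0, 179.5]
force: [0.4, -0.5, -3.9]
grip_width: 0.044
grasp_force: 44.9
```

Call:
apply_moves:
  moves:
    - [0,0,0.005,0,0,0,0.3]
    - [0,0,0.01,0,0,0,0.3]
    - [0,0,0.01,0,0,0,0.3]
    - [0,0,0.01,0,0,0,0.3]

```text
time_s: 13.05
tool_pos: [0.5622, 0.0589, 0.0511]
tool_rot: [180.0, 0.0, 179.5]
force: [-0.8, 0.2, -0.9]
grip_width: 0.0438
grasp_force: 44.9
```

Call:
apply_moves:
  moves:
    - [0,0,0.005,0,0,0,0.3]
    - [0,0,0.01,0,0,0,0.3]
    - [0,0,0.01,0,0,0,0.3]
    - [0,0,0.01,0,0,0,0.3]

```text
time_s: 13.45
tool_pos: [0.5631, 0.059, 0.0498]
tool_rot: [180.0, 0.1, 179.5]
force: [-1.9, -0.3, 5.9]
grip_width: 0.0439
grasp_force: 44.9
```

Call:
apply_moves:
  moves:
    - [0,0,0.005,0,0,0,0.3]
    - [0,0,0.01,0,0,0,0.3]
    - [0,0,0.01,0,0,0,0.3]
    - [0,0,0.01,0,0,0,0.3]

```text
time_s: 13.85
tool_pos: [0.5631, 0.0591, 0.0483]
tool_rot: [180.0, 0.1, 179.5]
force: [-2.5, 0.0, 8.9]
grip_width: 0.0435
grasp_force: 44.8
```

Call:
apply_moves:
  moves:
    - [0,0,0.005,0,0,0,0.3]
    - [0,0,0.01,0,0,0,0.3]
    - [0,0,0.01,0,0,0,0.3]
    - [0,0,0.01,0,0,0,0.3]

```text
time_s: 14.25
tool_pos: [0.562, 0.059, 0.0442]
tool_rot: [-180.0, -0.0, 179.5]
force: [0.5, 0.0, -2.8]
grip_width: 0.0434
grasp_force: 44.9
```

Call:
apply_moves:
  moves:
    - [0,0,0.005,0,0,0,0.3]
    - [0,0,0.01,0,0,0,0.3]
    - [0,0,0.01,0,0,0,0.3]
    - [0,0,0.01,0,0,0,0.3]

```text
time_s: 14.65
tool_pos: [0.5618, 0.0589, 0.0423]
tool_rot: [-180.0, -0.0, 179.5]
force: [0.8, 0.7, -4.4]
grip_width: 0.0438
grasp_force: 44.9
```

Call:
apply_moves:
  moves:
    - [0,0,0.005,0,0,0,0.3]
    - [0,0,0.01,0,0,0,0.3]
    - [0,0,0.015,0,0,0,0.3]
    - [0,0,0.015,0,0,0,0.3]

```text
time_s: 15.05
tool_pos: [0.5617, 0.0586, 0.0392]
tool_rot: [-180.0, -0.0, 179.5]
force: [0.1, 0.6, -9.9]
grip_width: 0.0437
grasp_force: 44.9
```

Call:
apply_moves:
  moves:
    - [0,0,0.005,0,0,0,0.3]
    - [0,0,0.01,0,0,0,0.3]
    - [0,0,0.01,0,0,0,0.3]
    - [0,0,0.01,0,0,0,0.3]

```text
time_s: 15.45
tool_pos: [0.5621, 0.0587, 0.039]
tool_rot: [180.0, 0.0, 179.5]
force: [-4.9, -0.7, 5.9]
grip_width: 0.0437
grasp_force: 44.9
```

Call:
apply_moves:
  moves:
    - [0,0,0.005,0,0,0,0.3]
    - [0,0,0.01,0,0,0,0.3]
    - [0,0,0.01,0,0,0,0.3]
    - [0,0,0.01,0,0,0,0.3]

```text
time_s: 15.85
tool_pos: [0.5621, 0.0587, 0.0389]
tool_rot: [180.0, -0.0, 179.5]
force: [-11.1, -1.8, 19.9]
grip_width: 0.0435
grasp_force: 44.9
```

Call:
apply_moves:
  moves:
    - [0,0,0.005,0,0,0,0.3]
    - [0,0,0.01,0,0,0,0.3]
    - [0,0,0.01,0,0,0,0.3]
    - [0,0,0.01,0,0,0,0.3]

```text
time_s: 16.25
tool_pos: [0.5622, 0.0587, 0.0389]
tool_rot: [179.9, -0.0, 179.5]
force: [-15.6, -1.4, 32.2]
grip_width: 0.0438
grasp_force: 44.9
```

Call:
apply_moves:
  moves:
    - [0,0,-0.015,0,0,0,0.3]
    - [0,0,-0.02,0,0,0,0.3]
    - [0,0,-0.02,0,0,0,0.8]
    - [0,0,-0.02,0,0,0,0.8]
    - [0,0,-0.02,0,0,0,0.8]
    - [0,0,-0.02,0,0,0,0.8]
    - [0,0,-0.02,0,0,0,0.8]

```text
time_s: 16.95
tool_pos: [0.5623, 0.059, 0.0376]
tool_rot: [-180.0, 0.0, 179.5]
force: [0.5, -0.7, 0.7]
grip_width: 0.0682
grasp_force: 0.0
```

Call:
apply_moves:
  moves:
    - [0,0,-0.05,0,0,0,0.8]
    - [0,0,-0.15,0,0,0,0.8]
    - [0,0,-0.3,0,0,0,0.8]
    - [0,0,-0.45,0,0,0,0.8]
    - [0,0,-0.6,0,0,0,0.8]
    - [0,0,-0.75,0,0,0,0.8]
    - [0,0,-0.75,0,0,0,0.8]

```text
time_s: 17.65
tool_pos: [0.5651, 0.0591, 0.1935]
tool_rot: [179.9, 0.5, 179.5]
force: [0.3, 0.2, -0.3]
grip_width: 0.0696
grasp_force: 0.0
```

Call:
apply_moves:
  moves:
    - [0,0.15,0,0,0,0,0.8]
    - [0,0.35,0,0,0,0,0.8]
    - [0,0.55,0,0,0,0,0.8]
    - [0,0.75,0,0,0,0,0.8]
    - [0,0.95,0,0,0,0,0.8]
    - [0,0.95,0,0,0,0,0.8]

```text
time_s: 18.25
tool_pos: [0.5613, 0.2571, 0.187]
tool_rot: [179.8, -0.1, -179.9]
force: [-0.3, 0.8, -0.3]
grip_width: 0.0697
grasp_force: 0.0
```

```bash
python3 - <<'E'
from h import *
o=env.get_obs(); print(o['time_s'],o['tool_pos'],o['force'])
D=[.5623,.0588,.026,-.009]
a=viewer.read_camera("side");b=viewer.read_camera("top")
show("side",a,[],"pics/j1.png",(265,145,365,215),5); show("top",b,[],"pics/j2.png",(260,160,360,230),5)
cv2.imwrite("pics/j.png",np.vstack([cv2.imread("pics/j1.png")[:300],cv2.imread("pics/j2.png")[:300]]))
E
```

```text
18.25 [0.56129333 0.25709058 0.18696091] [-0.26409609  0.80580321 -0.29324013]
```

View pics/j.png

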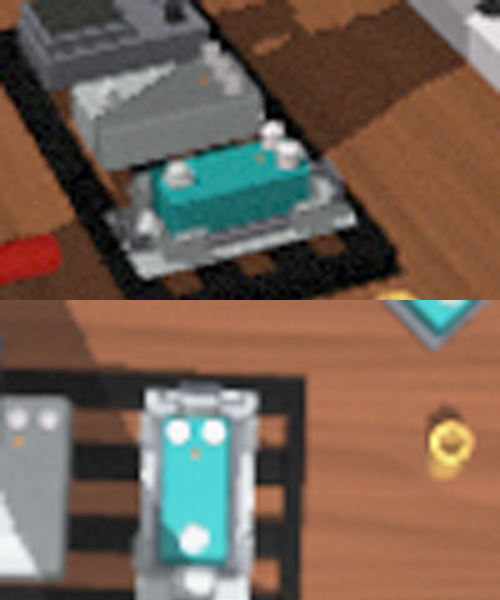

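The pedal sits flat and square in the pocket, with its switch (crop 195,540) at the same end as the grey pedal's and its knobs at the top. The tool stopped rigidly at z = 0.0389, which puts the underside about 26 mm above the bench.

```bash
python3 -c "
from cell import env
print(env.sign_off())"
```

```text
the job is handed in; nothing more can be done
None
```

The tremolo pedal is in the dock, pressed until it stopped rigidly at floor height and released, with its knobs facing the same way as the fixed pedals'; I handed the job in at about 18 s, judging the clips from force and height, not a direct reading.

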